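Open the spares jar in the bench clamp

ROBOT

A 7-joint arm with a two-finger parallel gripper is mounted at the origin on the work surface. World frame = base frame: x ahead of the robot, y to its left, z up, the work surface at z = 0. Lengths are in m, angles in rad, forces in N, time in s.
With the tool pointing down it reaches from about 0.4 to 0.85 m from the base axis. Payload 10.4 kg.
Tool frame: the origin (TCP) lies midway between the tips of the shut fingers; the grasp point (between the pads) lies 19 mm behind it; z points along the fingers, y is the line along which they close (so a half turn about z gives the same grasp; the last joint's range is limited). The gripper opens to 87 mm and grips with 3 to 60 N. Pads are 19 mm wide; open, the fingers measure 117 mm over their backs; the gripper's body (75 mm by 190 mm) begins 51 mm behind the grasp point.
Start: joints at [1.174, 0.332, -0.065, 1.46, 0.022, 1.35, -0.088], TCP at [0.228, -0.582, 0.223] pointing down, gripper open.
Joint ranges: [-2.6, 2.6], [-0.5, 2.12], [-1.47, 1.34], [0.16, 2.42], [-1.27, 4.41], [0.06, 2.06], [-2.6, 2.6]. Speed limits (rad/s): [2.22, 2.22, 2.79, 2.79, 3.14, 3.14, 3.14].

INTERFACE

Orientations are given as a unit quaternion [x, y, z, w].
In Python, from bench import r gives the robot as it stands.
- The arm moves only by the tool arm_command, never from a script. Its argument "moves" is one flat list of numbers, 4 for each row, row after row: the shift along the tool's x, y, z in cm, then the turn about the tool's z in degrees. A call has 1 to 12 rows; each row shifts and turns the commanded pose from where the row before left it, along the tool's axes as they then stand; what a row does not reach is not made up. A row lasts 1/12 s, in which the tool goes at most 41.7 mm and 7.16 degrees, less where a joint would pass 70% of its speed; a pose out of reach is approached as far as the arm can. A call with a gripper value outside its range is refused whole. "fingers" is the opening in per cent of the stroke, from 0 (shut) to 100 (fully open), set as the call begins (left out, the last holds). The fingers move at their own pace and stop on an object; "squeeze" is the grip in N (left out, the last holds). Time passes only in rows, so rows that do not move let the fingers close. It gives the time, the measured TCP pose, the force, the opening and the grip force at its end, in the units of the state.
- r.read_state(): the state, without advancing time (a new reading comes with each control period).
- r.camera(name): name is "side" or "top" or "wrist"; returns the picture (400x640x3 uint8, red, green, blue); there is no depth.
- r.camera_info(name): a dict with "fx", "fy", "cx", "cy" (pixels), "origin" and "attitude" of the camera in the world. Camera axes: x right, y up, looking along -z (the intrinsics and any distortion apply to the point x, -y, -z); pixel columns grow to the right and rows downward; lengths in m; the calibration is good to about 2 mm. A picture is of the moment at which its call begins: read the wrist's pose just before it. camera_info takes no time and is no camera call; for the wrist camera it gives the pose at the moment of the call.
- r.close_job(): hands the job in; it is judged then, once.
The state is a dict: "time": time; "joint_positions": joint angles; "joint_vel": joint speeds; "joint_torque": joint torques, N m; "ee_pos": TCP position; "eef_rot": TCP orientation; "ft_force": force on the tool from outside, world axes, zero at the start; "torque": the same for the moment, N m; "width": finger opening in m; "grip_force": force on a finger pad.
Only numpy, scipy, OpenCV 4.12 (cv2) and the standard library are available. Lean on these libraries where they do the work, as an engineer would, in place of code of your own. Each camera call takes 0.05 s, during which the arm holds its last target. There are 200 camera calls.

TASK

Brace the square jar by sliding the bench clamp's loose jaw, by its black grip, fully home to its end stop. Then unscrew the jar's tight yellow cap anticlockwise, stop turning as soon as its threads have let go (about a quarter of a turn), and lift it straight up off the neck; finish still gripping the cap, held steady and level about 2 cm above the middle of the jar's mouth, touching nothing else. The jar stays standing and squarely braced in the clamp, and the pegs, puller, mallet, mug and canister are left where they are.

Things in the scene. Friction and masses are not known exactly. Their poses are not given: they have to be found in the camera images.
- clamp: jar clamp fixed to the table: plywood board 160 (x) by 300 (y) by 18 mm, origin on the table under the jar's place. Fixed jaw's rubber face 31 mm to +y of the origin; the sliding jaw closes along the clamp's +y towards it. Jaws 100 mm wide (x), reaching 73 mm above the table. The jar stands on the board, loose and a little askew between the open jaws
- jaw (a joint): travel of the sliding jaw in m: 0 fully open, 0.0453 at its end stop (two small steel blocks), where it presses the jar lightly against the fixed jaw and squares it up. Starts at 0 to 0.02; needs about 12 N to slide and stays where it is left
- jaw_grip (a point): centre of the top of the sliding jaw's grip, with the clamp's axes: an upright black round post, 24 mm across at the top, 22 mm at its foot, 60 mm tall, top 88 mm above the table, on an aluminium slide whose top is 28 mm above the table. The jaw's back is 45 mm from the post's near side; when home the post's axis is 115 mm from the jar's axis
- jar: clear square jar with small parts inside, loose, about 0.5 kg; body 62 x 62 mm, 68 mm tall up to a flat shoulder, then a round neck 43 mm across whose top is 97 mm above the jar's underside. Origin at the centre of its underside (18 mm above the table), z up, x and y square to its faces
- jar_mouth (a point): centre of the jar's mouth, at the top of the neck, 97 mm above the jar's underside, with the jar's axes
- cap: ribbed yellow screw cap, 58 mm across, 26 mm high, 0.06 kg. Origin at the centre of its lower edge, z up; tight, that edge is 76 mm above the jar's underside (8 mm above the shoulder) and the cap's top is 120 mm above the table. Unscrews anticlockwise seen from above; 0.3 to 0.5 Nm breaks it loose. A springy seal pushes up under it with about 16 N when tight and lifts it 1 to 2 mm as it lets go
- cap_line (a point): point on the cap's upper edge, 29 mm from its axis along the cap's x, at the outer end of a black index line. Tight, the line lies along the jar's x. Turning anticlockwise the cap rises 3 mm and the threads let go at 1.1 rad; it lifts straight off between 1.15 and 1.6 rad; at about 1.7 rad it meets the next threads
- peg0: loose bystander: grey metal tent peg lying flat, 182 mm long rod of 7 mm diameter with a bent head; origin on the table under the middle of its shaft, x along the shaft towards the head
- peg1: loose bystander: grey metal tent peg lying flat, 182 mm long rod of 7 mm diameter with a bent head; origin on the table under the middle of its shaft, x along the shaft towards the head
- peg2: loose bystander: grey metal tent peg lying flat, 182 mm long rod of 7 mm diameter with a bent head; origin on the table under the middle of its shaft, x along the shaft towards the head
- puller: loose bystander: steel peg puller lying flat, 8 mm rod bent to a loop handle and a hook, 218 mm long; origin on the table under its shaft, x towards the hook
- mallet: loose bystander: orange plastic mallet lying on its side, head 55 mm across and 95 mm long, handle 250 mm; origin on the table under the head's centre, handle towards its -x
- mug: loose bystander: blue enamel mug, 82 mm across and 82 mm high, handle at its +y; origin at the centre of its foot
- canister: loose bystander: green gas canister, 90 mm across and 90 mm high with a domed top and valve; origin at the centre of its foot

How it is judged:
On the way, in this order (a step that is already met when the one before it is completed fails the run):
1. the sliding jaw is home at its end stop and braces the jar, the cap still tight (value of joint jaw above 0.043 m and angle between jar's own z axis and vertical below 0.12 rad and z of jar in the frame of clamp below 0.024 m and x of jar in the frame of clamp between -0.02 and 0.02 m and angle between the x axis of jar and the x axis of clamp, either way round below 0.15 rad and x of cap_line in the frame of jar above 0.02784 m), for 0.2 s.
2. with the jaw still home, the cap is turned anticlockwise on the jar until its threads let go (value of joint jaw above 0.043 m and angle between jar's own z axis and vertical below 0.12 rad and z of jar in the frame of clamp below 0.024 m and x of jar in the frame of clamp between -0.02 and 0.02 m and angle between the x axis of jar and the x axis of clamp, either way round below 0.15 rad and y of cap_line in the frame of jar above 0.02436 m and z of cap in the frame of jar_mouth below -0.004 m and horizontal distance between cap and jar_mouth below 0.008 m), for 0.05 s.
At the end, for the whole second after the job is handed in: Jaw within 2 mm of its end stop, jar upright on the board and square to the clamp within 0.15 rad; cap gripped, its lower edge 5 to 45 mm above the jar's mouth, centred within 20 mm, level within 0.2 rad, at rest, touching neither jar nor clamp, turned under 115 degrees (value of joint jaw above 0.043 m and angle between jar's own z axis and vertical below 0.12 rad and z of jar in the frame of clamp below 0.024 m and x of jar in the frame of clamp between -0.02 and 0.02 m and angle between the x axis of jar and the x axis of clamp, either way round below 0.15 rad and z of cap in the frame of jar_mouth between 0.005 and 0.045 m and horizontal distance between cap and jar_mouth below 0.02 m and angle between cap's own z axis and vertical below 0.2 rad and contact force between the fingers and cap above 1 N and contact force between cap and jar below 0.05 N and contact force between cap and clamp below 0.05 N and linear speed of each of cap, jar below 0.02 m/s and x of cap_line in the frame of jar above -0.01218 m); the arm keeps its last pose, push and grip.
It fails at once if the jar is lifted off the board, tipped or spun in the clamp (z of jar in the frame of clamp above 0.03 m or angle between jar's own z axis and vertical above 0.2 rad or angle between the x axis of jar and the x axis of clamp, either way round above 0.35 rad).
It fails at once if the cap is turned on and on after letting go (over 115 degrees) (x of cap_line in the frame of jar below -0.01218 m).
It fails at once if a peg, the puller, the mallet, the mug or the canister is disturbed (moved over 3 cm) (distance of any of peg0, peg1, peg2, puller, mallet, mug, canister from where it was at the start of the episode above 0.03 m).
It also fails if it takes over 53 s, if anything falls off the work surface, if the arm or the gripper's body presses on something with over 40 N, if the wrist force passes 120 N, or if a joint passes its speed limit or range.

## Working session

There is one attempt and no reset: what is moved stays moved. The work goes in short steps, Python scripts to look and compute and a tool call to move; the robot and the scene stay as the last step left them, time stands still between calls to the robot, and variables do not carry over. Pictures are saved under pics/ and viewed, at most 10 in all, crops included, and the job is handed in when it is done.

Besides the shell and the picture viewer there is one more tool, called after "Call:" as name(argument=value, ...), one argument or row to a line, values as JSON. arm_command: Moves the arm, as the interface text tells. Its arguments: {"type":"object","properties":{"moves":{"type":"array"},"fingers":{"type":"number"},"squeeze":{"type":"number"}},"required":["moves"]}

```bash
mkdir -p pics; python3 - <<'E'
from bench import r
import cv2
s=r.read_state();print({k:s[k] for k in('time','ee_pos','eef_rot','width','ft_force')})
for n in('top','side'):
    im=r.camera(n);cv2.imwrite(f'pics/{n}0.png',im[:,:,::-1]);print(n,r.camera_info(n))
print(r.camera_info('wrist'))
E
```

```text
{'time': 0.0, 'ee_pos': array([ 0.22806539, -0.58150191,  0.22175548]), 'eef_rot': array([ 9.82586632e-01,  1.85803731e-01, -1.65284830e-04, -6.75402189e-04]), 'width': 0.08707857976293996, 'ft_force': array([-0.26630726, -0.54852585, -0.52848004])}
top {'fx': 375.01214617119734, 'fy': 375.01214617119734, 'cx': 319.7724948898938, 'cy': 199.1031359050324, 'origin': array([0.4517858 , 0.02389051, 1.35595674]), 'attitude': array([-0.04908956,  0.04016588,  0.71408694, -0.69717771])}
side {'fx': 392.91674304974924, 'fy': 392.91674304974924, 'cx': 314.4530761226395, 'cy': 202.58977381749355, 'origin': array([0.34028731, 0.84956367, 0.84655197]), 'attitude': array([-0.06683237,  0.40999215,  0.89712283, -0.15036789])}
{'fx': 358.5025986717445, 'fy': 358.5025986717445, 'cx': 321.2231207363696, 'cy': 202.32511945923954, 'origin': array([ 0.28995995, -0.5566323 ,  0.38304609]), 'attitude': array([-0.10283148,  0.07085382, -0.55915221,  0.81960614])}
```

View pics/top0.png

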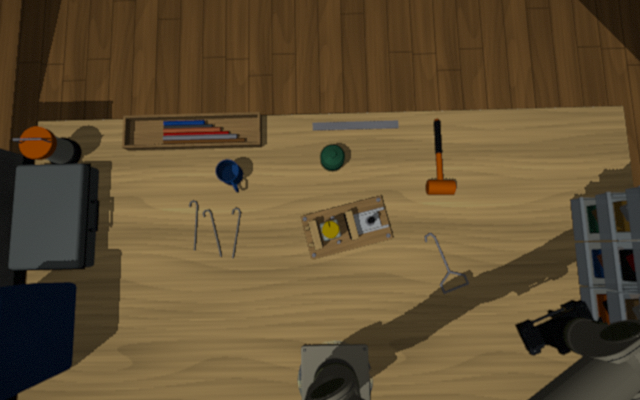

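View pics/side0.png

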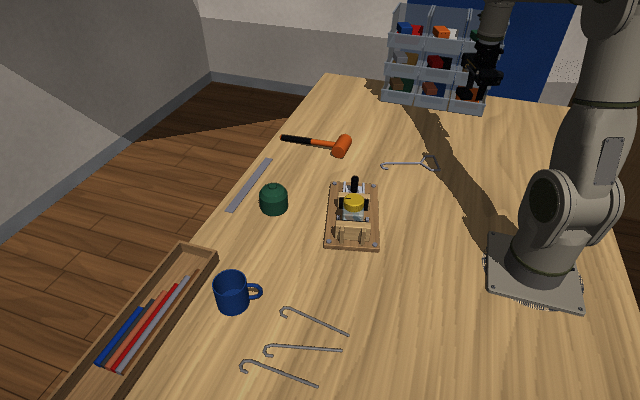

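The top view shows the clamp at about (347,227), the yellow cap at (332,230) and the black grip at (372,219). The clamp's +y points image-left. I'll enlarge it to read pixels more closely.

```bash
cat > h.py <<'E'
import numpy as np, cv2
from scipy.spatial.transform import Rotation as R
from bench import r
def ray(info,u,v,z):
    "world point at height z seen at pixel u,v"
    d=R.from_quat(info['attitude']).apply([(u-info['cx'])/info['fx'],-(v-info['cy'])/info['fy'],-1])
    o=np.array(info['origin']);return o+d*(z-o[2])/d[2]
def pix(info,p):
    q=R.from_quat(info['attitude']).inv().apply(np.array(p)-info['origin'])
    return np.array([info['cx']-info['fx']*q[0]/q[2],info['cy']+info['fy']*q[1]/q[2]])
E
python3 - <<'E'
import cv2
im=cv2.imread('pics/top0.png');c=im[185:265,295:400]
cv2.imwrite('pics/topc.png',cv2.resize(c,None,fx=7,fy=7,interpolation=cv2.INTER_CUBIC))
E
```

```text
(no output)
```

View pics/topc.png

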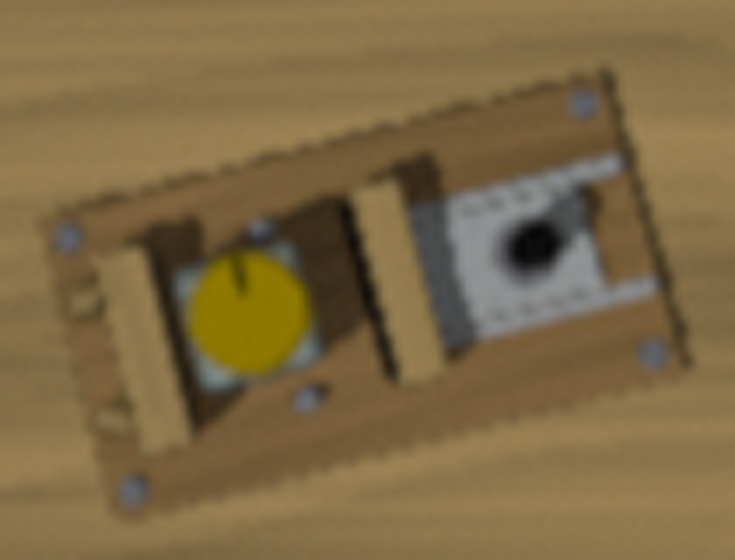

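The enlarged crop shows the board corners at (45,215), (607,72), (690,368) and (115,517). The cap centre is at (249,312), the index line's outer end at (236,252), and the post top at (535,243).

```bash
python3 - <<'E'
from h import *
i=r.camera_info('top')
f=lambda c,z:ray(i,295+(c[0]+.5)/7-.5,185+(c[1]+.5)/7-.5,z)
C=[f(c,.018) for c in[(45,215),(607,72),(690,368),(115,517)]]
a=C[0]-C[1];b=C[0]-C[3]
print(np.linalg.norm(a),np.linalg.norm(b))
yaw=np.arctan2(a[1],a[0])-np.pi/2,np.arctan2((C[3]-C[2])[1],(C[3]-C[2])[0])-np.pi/2,np.arctan2(b[1],b[0])
print('yaw',np.degrees(yaw));print('board centre',np.mean(C,0))
cap=f((249,312),.12);post=f((535,243),.088);line=f((236,252),.12)
print(cap,post,line,np.linalg.norm(cap-line), 'line deg',np.degrees(np.arctan2(*(line-cap)[1::-1])))
y=np.mean(yaw);M=np.array([[np.cos(y),np.sin(y)],[-np.sin(y),np.cos(y)]])
print('post-cap clamp frame',M@(post-cap)[:2])
s=r.read_state();print('tool axes',R.from_quat(s['eef_rot']).as_matrix())
E
```

```text
0.2974374227184275 0.15684557556755793
yaw [12.93638193 13.06896969 12.04530815]
board centre [ 0.52210547 -0.0545743   0.018     ]
[0.50854411 0.00590944 0.12      ] [ 0.53996373 -0.13341212  0.088     ] [0.53688371 0.01128116 0.12      ] 0.028844208442912113 line deg 10.732966624117337
post-cap clamp frame [ 6.26007397e-05 -1.42820467e-01]
tool axes [[ 9.30952595e-01  3.65139681e-01 -5.27596547e-04]
 [ 3.65140053e-01 -9.30951922e-01  1.12266637e-03]
 [-8.12369777e-05 -1.23779581e-03 -9.99999231e-01]]
```

Call:
arm_command(
  moves=[3,-2,0,0,3,-2,0,0,3,-2,0,0,3,-2,0,0,3,-2,0,0,3,-2,0,0,3,-2,0,0,3,-2,0,0,3,-2,0,0,3,-2,0,0,3,-2,0,0,3,-2,0,0],
)

```text
time: 1.1
ee_pos: [0.4763, -0.2253, 0.2224]
eef_rot: [0.983, 0.186, -0.0, 0.0]
ft_force: [0.1, -0.2, -0.1]
width: 0.087
grip_force: 0.0
```

Call:
arm_command(
  moves=[3,-2,0,0,3,-2,0,0,3,-2,0,0,0,0,0,-6.8,0,0,0,-6.8,0,0,0,-6.8,0,0,0,-6.8,0,0,0,-6.8,0,0,0,-6.8],
)

```text
time: 1.85
ee_pos: [0.5374, -0.1382, 0.2222]
eef_rot: [0.855, 0.519, -0.0, -0.0]
ft_force: [0.5, 0.1, -0.6]
width: 0.0869
grip_force: 0.0
```

Call:
arm_command(
  moves=[0,0,0,-6.8,0,0,0,-6.8,0,0,0,-6.8,0,0,0,-6.8,0,0,0,-6.8,0,0,0,-6.8,0,0,0,0,0,0,0,0],
)

```text
time: 2.52
ee_pos: [0.5374, -0.1383, 0.2223]
eef_rot: [0.624, 0.781, -0.0, -0.0]
ft_force: [-0.5, -0.3, -0.2]
width: 0.0868
grip_force: 0.0
```

```bash
cat >> h.py <<'E'
def shot(n,f):
    i=r.camera_info(n);im=r.camera(n);cv2.imwrite(f'pics/{f}.png',im[:,:,::-1]);return i
def st():
    s=r.read_state();m=R.from_quat(s['eef_rot']).as_matrix()
    print('t',round(s['time'],2),'tcp',s['ee_pos'].round(4),'tooly deg',np.degrees(np.arctan2(m[1,1],m[0,1])).round(1),'z',m[:,2].round(3),'q',s['joint_positions'].round(2),'w',round(s['width'],4),'g',s['grip_force'],'f',s['ft_force'].round(1),'m',s['torque'].round(2))
    return s,m
def to(p,deg=None):
    "tool-frame shift (cm) to world point p, and turn to tool-y world angle"
    s,m=st();print('shift cm',(m.T@(np.array(p)-s['ee_pos'])*100).round(2))
E
python3 - <<'E'
from h import *
import json
i=shot('wrist','w1');json.dump({k:np.array(v).tolist() for k,v in i.items()},open('w1.json','w'))
to([.540,-.1335,.15])
E
```

```text
t 2.57 tcp [ 0.5375 -0.1383  0.2224] tooly deg 12.8 z [-0.  0. -1.] q [ 0.69  0.23 -0.6   1.62  0.13  1.33  0.29] w 0.0868 g 0.0 f [ 0.1 -1.   0.5] m [-0.05 -0.09 -0.01]
shift cm [0.41 0.35 7.24]
```

View pics/w1.png

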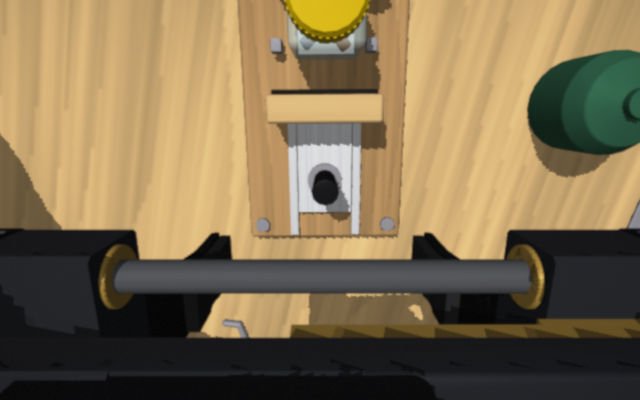

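The wrist view shows the post as a black blob centred at about (325,187), the jaw top at (325,108), and the cap's near edge at (327,38). I'll check the predicted projections against these.

```bash
python3 - <<'E'
from h import *
import json
i=json.load(open('w1.json'));print(i['origin'])
for z in(.088,.06,.028):print(z,pix(i,[.540,-.1335,z]),ray(i,325,187,z))
im=cv2.imread('pics/w1.png')[165:210,290:360].max(2)
m=(im<40).astype('uint8');n,l,s,c=cv2.connectedComponentsWithStats(m)
print(s+np.array([290,165,0,0,0]),c+[290,165])
for p in[(268,97),(383,95)]:print(ray(i,*p,.073)) # jaw front top corners
E
```

```text
[0.5220786174438207, -0.07238512149899708, 0.3835005014305964]
0.088 [326.52968043 188.98331493] [ 0.53836207 -0.13212262  0.088     ]
0.06 [326.14312258 182.56592786] [ 0.539905   -0.13778302  0.06      ]
0.028 [325.77266184 176.41577481] [ 0.54166835 -0.14425204  0.028     ]
[[ 290  165   70   45 2521]
 [ 313  171   25   33  629]] [[324.4101547  186.83696946]
 [324.86009539 187.65341812]]
[ 0.47588193 -0.07116621  0.073     ]
[ 0.56872657 -0.04850779  0.073     ]
```

```bash
python3 -c "
import cv2
im=cv2.imread('pics/w1.png')[0:240,225:425];cv2.imwrite('pics/w1c.png',cv2.resize(im,None,fx=2.5,fy=2.5,interpolation=2))"
```

```text
(no output)
```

View pics/w1c.png

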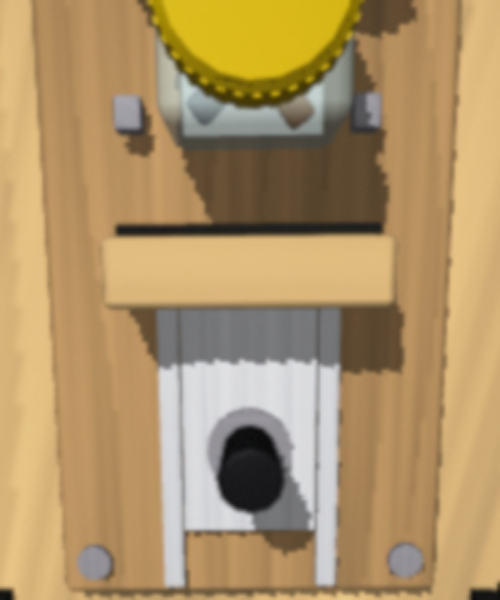

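The post top is centred at (250,480) in the crop, which is (325,192) in the image. That puts it at about (0.539, -0.136), within 3 mm of the top-view estimate. I'll descend on it.

Call:
arm_command(
  moves=[0.2,0.2,3.4,0,0,0,3.4,0,0,0,3.4,0,0,0,3.4,0,0,0,3.4,0,0,0,0,0],
)

```text
time: 3.07
ee_pos: [0.5349, -0.1351, 0.0464]
eef_rot: [0.624, 0.782, -0.002, -0.004]
ft_force: [-1.4, -0.2, -0.9]
width: 0.0873
grip_force: 0.0
```

Call:
arm_command(
  moves=[0,0,0,0,0,0,0,0,0,0,0,0,0,0,0,0,0,0,0,0,0,0,0,0,0,0,0,0,0,0,0,0,0,0,0,0],
  fingers=0,
  squeeze=50,
)

```text
time: 3.82
ee_pos: [0.5391, -0.1359, 0.0526]
eef_rot: [0.622, 0.783, -0.0, 0.0]
ft_force: [0.2, 0.4, 0.7]
width: 0.0351
grip_force: 0.0
```

```bash
python3 - <<'E'
from h import *
st()
E
```

```text
t 3.82 tcp [ 0.5391 -0.1359  0.0526] tooly deg 13.0 z [ 0. -0. -1.] q [ 0.64  0.4  -0.57  1.8   0.25  1.01  0.2 ] w 0.0351 g 0.0 f [0.2 0.4 0.7] m [ 0.   -0.13  0.02]
```

Call:
arm_command(
  moves=[0,0,0,0,0,0,0,0,0,0,0,0,0,0,0,0,0,0,0,0,0,0,0,0],
)

```text
time: 4.32
ee_pos: [0.54, -0.1357, 0.0526]
eef_rot: [0.622, 0.783, 0.001, 0.001]
ft_force: [4.9, -0.0, -4.0]
width: 0.0217
grip_force: 50.0
```

Call:
arm_command(
  moves=[0.3,0,0,0,0.3,0,0,0,0.3,0,0,0,0.3,0,0,0,0.3,0,0,0,0.3,0,0,0,0.3,0,0,0],
)

```text
time: 4.9
ee_pos: [0.5359, -0.1185, 0.0527]
eef_rot: [0.623, 0.782, -0.0, 0.002]
ft_force: [10.5, -10.0, -9.4]
width: 0.022
grip_force: 50.1
```

```bash
python3 - <<'E'
from h import *
st()
E
```

```text
t 4.9 tcp [ 0.5359 -0.1185  0.0527] tooly deg 12.9 z [ 0.004 -0.003 -1.   ] q [ 0.62  0.39 -0.58  1.83  0.25  1.    0.17] w 0.022 g 50.06596512888791 f [ 10.5 -10.   -9.4] m [-2.22 -2.12  0.07]
```

Call:
arm_command(
  moves=[0.2,0,0,0,0.2,0,0,0,0.2,0,0,0,0.2,0,0,0,0.2,0,0,0],
)

```text
time: 5.32
ee_pos: [0.5336, -0.1088, 0.0527]
eef_rot: [0.623, 0.782, -0.0, 0.002]
ft_force: [10.1, -9.9, -9.5]
width: 0.0221
grip_force: 50.1
```

Call:
arm_command(
  moves=[0.2,0,0,0,0.2,0,0,0,0.2,0,0,0],
)

```text
time: 5.57
ee_pos: [0.5324, -0.1039, 0.0527]
eef_rot: [0.624, 0.782, -0.0, 0.003]
ft_force: [11.7, -13.9, -10.8]
width: 0.0222
grip_force: 50.1
```

Call:
arm_command(
  moves=[0.2,0,0,0,0.2,0,0,0],
)

```text
time: 5.73
ee_pos: [0.532, -0.1018, 0.0527]
eef_rot: [0.624, 0.781, -0.001, 0.004]
ft_force: [17.4, -24.9, -16.1]
width: 0.022
grip_force: 50.1
```

Call:
arm_command(
  moves=[0.2,0,0,0,0.2,0,0,0],
)

```text
time: 5.9
ee_pos: [0.532, -0.1017, 0.0528]
eef_rot: [0.625, 0.781, -0.002, 0.006]
ft_force: [24.7, -36.5, -22.6]
width: 0.0223
grip_force: 50.2
```

```bash
python3 - <<'E'
from h import *
st()
im=r.camera('top')[185:265,295:400]
s=r.camera('side')[170:260,310:400]
a=cv2.resize(im,None,fx=4.5,fy=4.5,interpolation=2);b=cv2.resize(s,None,fx=3.5,fy=4,interpolation=2)
cv2.imwrite('pics/home.png',np.hstack([a,b])[:,:,::-1])
E
```

```text
t 5.9 tcp [ 0.532  -0.1017  0.0528] tooly deg 12.6 z [ 0.007 -0.01  -1.   ] q [ 0.6   0.37 -0.59  1.85  0.25  0.99  0.13] w 0.0223 g 50.21535024767218 f [ 24.7 -36.5 -22.6] m [-7.92 -4.82  0.02]
```

View pics/home.png

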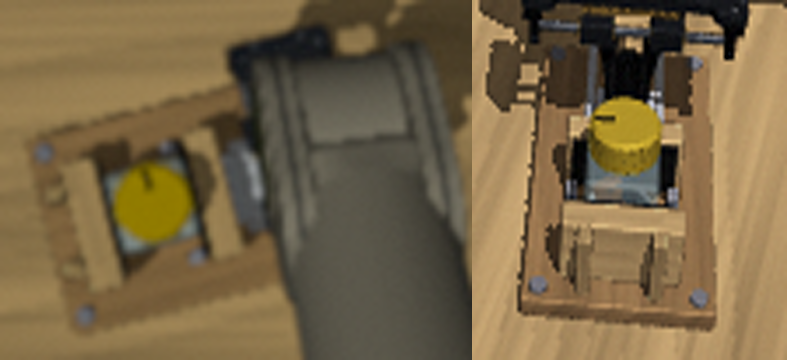

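The top crop shows the jaw against the steel block at (167,147) and the jar filling the gap between the jaws. 4 mm more of commanded push moved nothing, so the jaw is on its hard stop. I'll ease the push, then release.

Call:
arm_command(
  moves=[-0.2,0,0,0,-0.2,0,0,0,-0.2,0,0,0,0,0,0,0],
)

```text
time: 6.33
ee_pos: [0.532, -0.1019, 0.0527]
eef_rot: [0.624, 0.782, -0.0, 0.003]
ft_force: [11.9, -12.5, -9.4]
width: 0.0222
grip_force: 50.1
```

Call:
arm_command(
  moves=[0,0,0,0,0,0,0,0,0,0,0,0,0,0,0,0,0,0,0,0,0,0,0,0,0,0,0,0,0,0,0,0],
  fingers=100,
)

```text
time: 7.0
ee_pos: [0.5303, -0.0977, 0.0526]
eef_rot: [0.622, 0.783, -0.0, -0.0]
ft_force: [0.1, 0.5, 0.1]
width: 0.0675
grip_force: 0.0
```

```bash
python3 - <<'E'
from h import *
i=r.camera_info('top')
c=ray(i,295+153.5/4.5-.5,185+203.5/4.5-.5,.12);print(c)
p=np.array([.532,-.1017]);print(np.linalg.norm(p-c[:2]),'post+115:',p+.115*np.array([-np.sin(np.radians(13)),np.cos(np.radians(13))]))
st()
E
```

```text
[0.50676365 0.01099243 0.12      ]
0.11548358408674299 post+115: [0.50613063 0.01035256]
t 7.0 tcp [ 0.5303 -0.0977  0.0526] tooly deg 13.0 z [-0. -0. -1.] q [ 0.6   0.37 -0.59  1.85  0.24  1.    0.14] w 0.0675 g 0.0 f [0.1 0.5 0.1] m [ 0.02 -0.13  0.01]
```

Call:
arm_command(
  moves=[0,0,0,0,0,0,-3.4,0,0,0,-3.4,0,0,0,-3.4,0,0,0,-3.4,0,0,0,-3.4,0,1.5,0,0,0,1.5,0,0,0,0,0,0,0,0,0,0,0],
)

```text
time: 7.83
ee_pos: [0.5228, -0.0674, 0.2214]
eef_rot: [0.622, 0.783, -0.001, -0.001]
ft_force: [0.5, -0.9, 0.3]
width: 0.0875
grip_force: 0.0
```

```bash
python3 - <<'E'
from h import *
i=shot('wrist','w2');im=cv2.imread('pics/w2.png')
h=cv2.cvtColor(im,cv2.COLOR_BGR2HSV);m=cv2.inRange(h,(22,190,60),(32,255,255))
m=cv2.morphologyEx(m,cv2.MORPH_OPEN,np.ones((5,5)))
n,l,s,c=cv2.connectedComponentsWithStats(m);print(s[1:],c[1:])
k=1+np.argmax(s[1:,4]);x,y,w,hh,_=s[k]
for p in(c[k],(x+w/2,y+hh/2)):print(ray(i,*p,.12))
print([pix(i,np.array([.5064,.0107,.12])+.029*np.array([np.cos(a),np.sin(a),0])).round() for a in np.arange(4)*np.pi/2+.227])
to([.5064,.0107,.088])
E
```

```text
[[ 286   52   80   86 5206]] [[324.92297349  93.7741068 ]]
[0.50634689 0.01044529 0.12      ]
[0.50727295 0.00981384 0.12      ]
[array([366.,  93.]), array([325.,  49.]), array([284.,  93.]), array([325., 135.])]
t 7.88 tcp [ 0.5229 -0.0683  0.2213] tooly deg 13.1 z [-0.002 -0.    -1.   ] q [ 0.63  0.17 -0.65  1.69  0.11  1.32  0.19] w 0.0873 g 0.0 f [-1.4 -0.2 -0.9] m [-0.03 -0.12 -0.01]
shift cm [ 8.07  0.21 13.33]
```

View pics/w2.png

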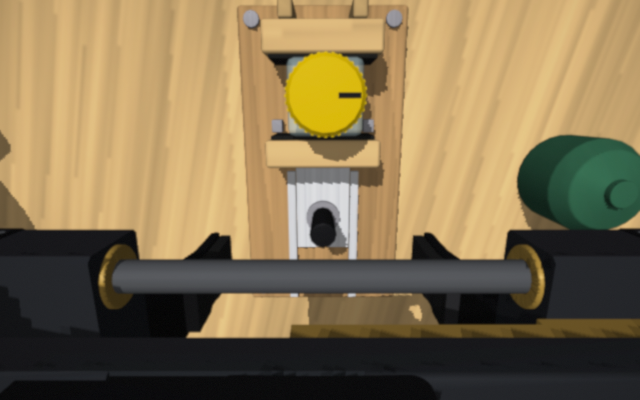

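The wrist view shows the cap at (325,94) with its index line pointing right, along the clamp's x. The jar is square and held between both jaws. All three estimates of the cap centre agree, at about (0.506, 0.0105).

Call:
arm_command(
  moves=[2.7,0.2,0,0,2.7,0,0,0,2.7,0,0,0,0,0,3.2,0,0,0,3.2,0,0,0,3.0,0,0,0,2.0,0,0,0,1.0,0,0,0,0.5,0,0,0,0.4,0,0,0,0,0,0,0,0,0],
)

```text
time: 8.88
ee_pos: [0.508, 0.0107, 0.0904]
eef_rot: [0.622, 0.783, 0.0, 0.001]
ft_force: [0.1, 0.5, 0.2]
width: 0.0871
grip_force: 0.0
```

Call:
arm_command(
  moves=[0,0,0,0,0,0,0,0,0,0,0,0,0,0,0,0,0,0,0,0,0,0,0,0,0,0,0,0,0,0,0,0,0,0,0,0,0,0,0,0],
  fingers=0,
  squeeze=50,
)

```text
time: 9.72
ee_pos: [0.5075, 0.0107, 0.0897]
eef_rot: [0.622, 0.783, 0.0, 0.0]
ft_force: [1.6, 0.2, 0.7]
width: 0.0574
grip_force: 50.0
```

```bash
python3 - <<'E'
from h import *
to([.5064,.0105,.088])
E
```

```text
t 9.72 tcp [0.5075 0.0107 0.0897] tooly deg 13.0 z [ 0. -0. -1.] q [ 0.51  0.27 -0.69  1.89  0.2   1.05 -0.04] w 0.0574 g 50.000244667899096 f [1.6 0.2 0.7] m [ 0.02 -0.27 -0.01]
shift cm [ 0.   -0.11  0.16]
```

Call:
arm_command(
  moves=[0,0,0,-4,0,0,0,-4,0,0,-0.02,-4,0,0,-0.02,-4,0,0,-0.02,-4,0,0,-0.02,-4],
)

```text
time: 10.22
ee_pos: [0.5072, 0.0107, 0.0905]
eef_rot: [0.445, 0.896, -0.0, -0.0]
ft_force: [-1.4, 0.0, 4.8]
width: 0.0574
grip_force: 50.0
```

```bash
python3 - <<'E'
from h import *
st()
i=r.camera_info('top');im=r.camera('top')[185:265,295:400]
cv2.imwrite('pics/t1.png',cv2.resize(im,None,fx=6,fy=6,interpolation=2)[:,:,::-1])
E
```

```text
t 10.22 tcp [0.5072 0.0107 0.0905] tooly deg 37.2 z [-0. -0. -1.] q [ 0.56  0.28 -0.75  1.89  0.22  1.05  0.37] w 0.0574 g 50.00024580534955 f [-1.4  0.   4.8] m [-0.03  0.13 -0.22]
```

Call:
arm_command(
  moves=[0,0,-0.03,-4,0,0,-0.03,-4,0,0,-0.03,-4,0,0,-0.03,-4,0,0,-0.03,-4,0,0,-0.03,-4,0,0,-0.03,-4,0,0,-0.02,-4,0,0,0,-4,0,0,0,-4,0,0,0,-4,0,0,0,-4],
)

```text
time: 11.27
ee_pos: [0.5073, 0.0105, 0.093]
eef_rot: [0.043, 0.999, -0.0, 0.0]
ft_force: [-2.9, -1.6, 6.3]
width: 0.0576
grip_force: 50.0
```

Call:
arm_command(
  moves=[0,0,0,0,0,0,0,0],
)

```text
time: 11.43
ee_pos: [0.5075, 0.0104, 0.093]
eef_rot: [0.044, 0.999, -0.0, 0.0]
ft_force: [-1.0, -0.9, 4.9]
width: 0.0576
grip_force: 50.0
```

```bash
python3 - <<'E'
from h import *
st()
im=r.camera('top')[185:265,295:400];s=r.camera('side')[150:260,300:410]
a=cv2.resize(im,None,fx=4,fy=4,interpolation=2);b=cv2.resize(s,(350,320),interpolation=2)
cv2.imwrite('pics/t2.png',np.hstack([a,b])[:,:,::-1])
E
```

```text
t 11.43 tcp [0.5075 0.0104 0.093 ] tooly deg 84.9 z [ 0.    -0.001 -1.   ] q [ 0.67  0.31 -0.89  1.88  0.28  1.07  1.16] w 0.0576 g 50.00136382463097 f [-1.  -0.9  4.9] m [-0.21  0.11  0.14]
```

View pics/t2.png

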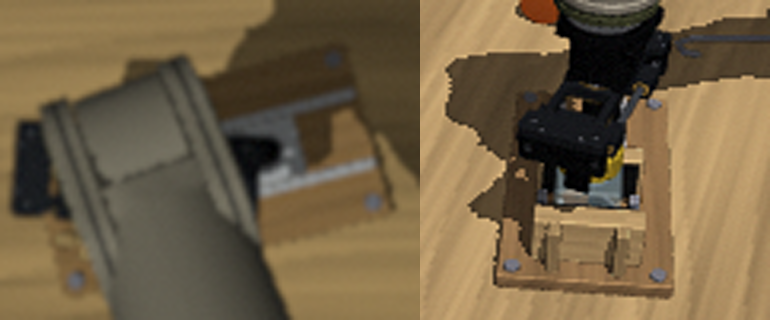

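The side view shows the jar still square in the clamp with the fingers on the cap. The tool has turned 72° and the reaction moment has dropped off. I'll add a few degrees of margin, then lift gently and watch the force.

Call:
arm_command(
  moves=[0,0,0,-4,0,0,0,-1,0,0,0,0,0,0,-0.1,0,0,0,-0.1,0,0,0,-0.1,0,0,0,0,0],
)

```text
time: 12.12
ee_pos: [0.507, 0.0106, 0.0955]
eef_rot: [0.0, 1.0, -0.0, -0.0]
ft_force: [-1.7, -1.6, -0.5]
width: 0.0575
grip_force: 50.0
```

```bash
python3 - <<'E'
from h import *
st()
E
```

```text
t 12.12 tcp [0.507  0.0106 0.0955] tooly deg 90.0 z [-0.001 -0.    -1.   ] q [ 0.69  0.32 -0.9   1.88  0.28  1.08  1.24] w 0.0575 g 49.99975969774823 f [-1.7 -1.6 -0.5] m [-0.12  0.08 -0.05]
```

Call:
arm_command(
  moves=[0,0,-0.2,0,0,0,-0.3,0,0,0,-0.4,0,0,0,-0.4,0],
)

```text
time: 12.45
ee_pos: [0.5074, 0.011, 0.1092]
eef_rot: [-0.0, 1.0, 0.0, 0.0]
ft_force: [0.2, 0.3, -1.3]
width: 0.0577
grip_force: 50.0
```

Call:
arm_command(
  moves=[0,0,-0.4,0,0,0,-0.4,0,0,0,-0.4,0,0,0,-0.4,0,0,0,-0.4,0,0,0,-0.2,0,0,0,-0.1,0,0,0,0,0,0,0,0,0,0,0,0,0,0,0,0,0,0,0,0,0],
)

```text
time: 13.45
ee_pos: [0.5072, 0.0108, 0.1315]
eef_rot: [-0.0, 1.0, -0.0, -0.0]
ft_force: [-0.3, 0.0, -1.3]
width: 0.0574
grip_force: 50.0
```

```bash
python3 - <<'E'
from h import *
st()
s=r.camera('side')[130:260,290:430]
cv2.imwrite('pics/fin.png',cv2.resize(s,None,fx=4,fy=4,interpolation=2)[:,:,::-1])
st()
E
```

```text
t 13.45 tcp [0.5072 0.0108 0.1315] tooly deg 90.0 z [-0. -0. -1.] q [ 0.71  0.27 -0.92  1.84  0.23  1.14  1.28] w 0.0574 g 49.99982039877068 f [-0.3  0.  -1.3] m [ 0.13 -0.14 -0.  ]
t 13.5 tcp [0.5072 0.0108 0.1315] tooly deg 90.0 z [-0.  0. -1.] q [ 0.71  0.27 -0.92  1.84  0.23  1.14  1.28] w 0.0574 g 49.99970357031998 f [ 0.5  0.5 -0.6] m [ 0.05 -0.11 -0.01]
```

View pics/fin.png

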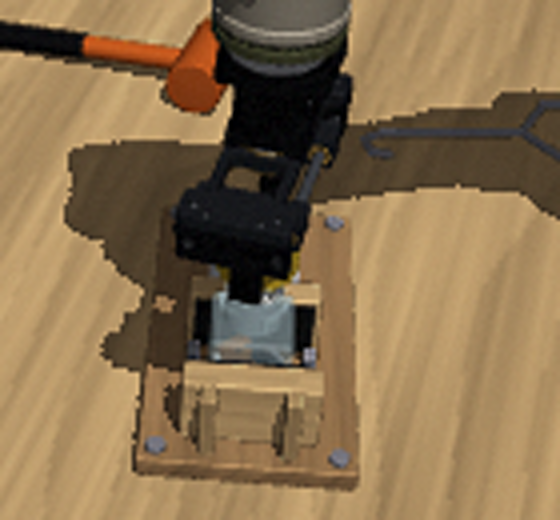

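The final picture shows the jar standing square in the clamp at about (255,325), with the cap held above it at about (290,270). The force on the tool is only about the cap's weight and the arm is at rest, so I'm handing in.

```bash
python3 -c "
from bench import r
print(r.close_job())"
```

```text
the job is handed in; nothing more can be done
None
```

I handed the job in at about 13.5 s: the jaw is home on its stop, the jar is upright and square in the clamp, and the tool turned 77° to unscrew the cap, which is held level about 2 cm above the mouth; no verdict came back, and the cap's own turn was inferred from the force, not seen.

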